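# Strip the annealing fixture

## Robot

A 6-joint arm with a two-finger parallel gripper is mounted at the origin on the work surface. World frame = base frame: x ahead of the robot, y to its left, z up, the work surface at z = 0. Lengths are in m, angles in rad, forces in N, time in s.
With the tool pointing down it reaches from about 0.375 to 0.975 m from the base axis. Payload 3.8 kg.
Tool frame: the origin (TCP) lies midway between the tips of the shut fingers; the grasp point (between the pads) lies 19 mm behind it; z points along the fingers, y is the line along which they close (so a half turn about z gives the same grasp; the last joint's range is limited). The gripper opens to 85 mm and grips with 20 to 120 N. Pads are 22 mm wide; open, the fingers measure 114 mm over their backs; the gripper's body (76 mm by 85 mm) begins 54 mm behind the grasp point. The pads swing forward as they close: fully open they stand 13 mm farther back than shut.
Start: joints at [1.245, 0.264, 1.604, -0, 1.274, -0.037], TCP at [0.192, 0.647, 0.231] pointing down, gripper open.
Joint ranges: [-2.63, 2.63], [-0.94, 2.18], [0.31, 2.57], [-1.31, 4.45], [0, 2.66], [-2.55, 2.55]. Speed limits (rad/s): [2.57, 2.57, 3.14, 3.14, 3.14, 3.14].

## Interface

Orientations are given as a rotation vector (axis times angle).
In Python, from workcell import bot, cams gives the robot as it stands.
- The arm moves only by the tool play_rows, never from a script. Its argument "rows" is a list of rows, each a list of 2 entries, a list of its own where there are three numbers: the shift along the tool's x, y, z scaled (see below), then the turn, a rotation vector about the tool's x, y, z scaled (see below). A call has 1 to 20 rows; each row is the pose to reach, as a shift and turn from the pose commanded when the call began, along the tool's axes at that moment; what a row does not reach only later rows make up. The controller multiplies each number of a shift by 250 mm and each number of a turn by 45 degrees. A row lasts 1/12 s, in which the tool goes at most 41.7 mm and 7.16 degrees, less where a joint would pass 70% of its speed; a pose out of reach is approached as far as the arm can. A call with a number of a shift or a turn outside -1 to 1 is refused whole. A call with a gripper value outside its range is refused whole. "claw" is the opening, from -1 (shut) to 1 (fully open), set as the call begins (left out, the last holds). The fingers move at their own pace and stop on an object; "newtons" is the grip in N (left out, the last holds). Time passes only in rows, so rows that repeat a pose let the fingers close. It gives the time, the measured TCP pose, the force, the opening and the grip force at its end, in the units of the state.
- bot.read_state(): the state, without advancing time (a new reading comes with each control period).
- cams.read_camera(name): name is "side" or "top"; returns a dict with "image" (480x640x3 uint8, red, green, blue), "K" (3x3 intrinsics, pixels), "T" (4x4, takes a point from camera to world coordinates). Camera axes: x right, y down, z forward; pixel columns grow to the right and rows downward; lengths in m; the calibration is good to about 2 mm. A picture is of the moment at which its call begins. There is no depth.
- bot.finish_job(): hands the job in; it is judged then, once.
The state is a dict: "time": time; "q": joint angles; "joint_vel": joint speeds; "joint_torque": joint torques, N m; "tool_pos": TCP position; "tcp_rot": TCP orientation; "wrist_force": force on the tool from outside, world axes, zero at the start; "torque": the same for the moment, N m; "width": opening from 0.0 (shut) to 1.0 (fully open); "grip_force": force on a finger pad.
Only numpy, scipy, OpenCV 4.12 (cv2) and the standard library are available. Lean on these libraries where they do the work, as an engineer would, in place of code of your own. Each camera call takes 0.05 s, during which the arm holds its last target. There are 200 camera calls.

## Task

Take the loaded annealing fixture apart from the top: stand the steel weight in the pocket of the wooden block, lay each copper ring flat in the round dish made for its size, and put the dark separator plate over the spindle, flat on the plates already there. The annealed copper is soft, so set the rings down rather than dropping them, and leave the calliper where it lies.

Things in the scene. Friction and masses are not known exactly. Their poses are not given: they have to be found in the camera images.
- weight: Bright steel hold-down weight, about 280 g, first (topmost) of the stack: upright cylinder 32 mm in diameter and 50 mm tall, with a shallow groove (24 mm diameter) 28 to 36 mm above its foot. A bore of 16 mm, 18 mm deep, in its underside sits over the mandrel's pilot. Origin at the centre of its underside, z up.
- small_ring: Small copper ring, about 150 g, second from the top, under the weight: outside diameter 46 mm, hole 28 mm, 16 mm high. Origin at the centre of its underside, z up.
- plate: Separator plate, dark steel washer of about 165 g, third from the top, under the small ring: outside diameter 58 mm, hole 26 mm, 10 mm thick. Origin at the centre of its underside, z up.
- large_ring: Large copper ring, about 320 g, at the bottom of the stack on the fixture's base: outside diameter 68 mm, hole 42 mm, 16 mm high. Origin at the centre of its underside, z up.
- fixture: Near-black annealing fixture, fixed: round base 116 mm across, 15 mm high, with a central mandrel 20 mm thick up to 55 mm above the bench, then a 10 mm pilot up to 70 mm. The stack lies loosely round it and lifts straight up; undersides at 15 (large ring), 31 (plate), 41 (small ring) and 57 mm (weight), weight top at 107 mm. Origin: centre of the underside, z up.
- block: Wooden block for the weight, fixed, 84 mm square and 18 mm high, with a square pocket of 50 mm, 8 mm deep, in the middle of its top; the pocket's floor is 10 mm above the bench. Origin at the centre of its underside, z up, sides along x and y.
- small_dish: Small round aluminium dish for the small ring, fixed: outside diameter 68 mm, inside 62 mm, floor 4 mm and rim 9 mm above the bench. Origin at the centre of its underside, z up.
- large_dish: Large round aluminium dish for the large ring, fixed: outside diameter 94 mm, inside 88 mm, floor 4 mm and rim 9 mm above the bench. Origin at the centre of its underside, z up.
- spindle: Spindle stand for separator plates, fixed: grey round foot 76 mm across, 8 mm high; on it two dark plates 58 mm across (fixed, part of the stand, their top 28 mm above the bench); up through them a steel spindle 12 mm thick, its rounded tip 54 mm above the bench. Origin: centre of the foot's underside, on the spindle's axis, z up.
- calliper: Steel vernier calliper, about 210 mm long and 10 mm high, lying loose on the bench beyond the work; not to be disturbed. Origin under the middle of its length, x along its beam.
Mind the look-alikes: they are no part of the job. Leave any red look-alike of the plate alone. What is shaped like the small_ring but turquoise is not meant.

How it is judged:
At the end, for the whole second after the job is handed in: Weight upright in the block's pocket (14 mm off centre at most), small ring flat in the small dish (11 mm), plate round the spindle flat on its plates (10 mm), large ring flat in the large dish (13 mm); heights within 3 mm, tilts under 0.1 rad, all released and at rest (horizontal distance between weight and block below 0.014 m and z of weight in the frame of block between 0.007 and 0.013 m and angle between each of weight, small_ring, plate, large_ring's own z axis and vertical below 0.1 rad and linear speed of each of weight, small_ring, plate, large_ring below 0.02 m/s and angular speed of each of weight, small_ring, plate, large_ring below 0.2 rad/s and horizontal distance between small_ring and small_dish below 0.011 m and z of small_ring in the frame of small_dish between 0.001 and 0.007 m and horizontal distance between plate and spindle below 0.01 m and z of plate in the frame of spindle between 0.025 and 0.031 m and horizontal distance between large_ring and large_dish below 0.013 m and z of large_ring in the frame of large_dish between 0.001 and 0.007 m); the robot touches nothing.
It fails at once if a copper ring is dropped (moves faster than 0.6 m/s while the fingers do not touch it) ((linear speed of small_ring above 0.6 m/s and contact force between the fingers and small_ring below 0.1 N) or (linear speed of large_ring above 0.6 m/s and contact force between the fingers and large_ring below 0.1 N)).
It fails at once if the calliper is disturbed (moved more than 20 mm) (distance of calliper from where it was at the start of the episode above 0.02 m).
It also fails if it takes over 118 s, if anything falls off the work surface, if the arm or the gripper's body presses on something with over 40 N, if the wrist force passes 120 N, or if a joint passes its speed limit or range.

## Working session

There is one attempt and no reset: what is moved stays moved. The work goes in short steps, Python scripts to look and compute and a tool call to move; the robot and the scene stay as the last step left them, time stands still between calls to the robot, and variables do not carry over. Pictures are saved under pics/ and viewed, at most 15 in all, crops included, and the job is handed in when it is done.

Besides the shell and the picture viewer there is one more tool, called after "Call:" as a command line: name --argument value ..., lists and objects as JSON in quotes. play_rows: Moves the arm, as the interface text tells. Its arguments: {"type":"object","properties":{"rows":{"type":"array","items":{"type":"array"}},"claw":{"type":"number"},"newtons":{"type":"number"}},"required":["rows"]}

```bash
mkdir -p pics; ls; python3 - <<'E'
from workcell import bot,cams
import cv2
s=bot.read_state();print(s)
for n in("side","top"):
    c=cams.read_camera(n);cv2.imwrite(f"pics/{n}0.png",c["image"][:,:,::-1]);print(n,c["K"].round(2).tolist(),c["T"].round(4).tolist())
E
```

```text
pics
{'time': 0.0, 'q': array([ 1.24511294e+00,  2.64746119e-01,  1.60539287e+00, -2.26997152e-05,
        1.27371213e+00, -3.68808931e-02]), 'joint_vel': array([-0.00126749, -0.00064287, -0.00105765, -0.00283914, -0.00045089,
       -0.00199802]), 'joint_torque': array([-2.77370797e-03, -5.15102041e+01, -3.67313468e+01, -4.92916533e-04,
        1.30891905e-02,  4.38020052e-06]), 'tool_pos': array([0.19200117, 0.64633999, 0.22995659]), 'tcp_rot': array([-0.45200881, -3.10851348,  0.00349517]), 'wrist_force': array([ 0.3156582 , -1.06288648,  0.09227113]), 'torque': array([-0.01737245,  0.07299897, -0.05167856]), 'grip_force': 0.0, 'width': 0.999598559615147}
side [[445.6, 0.0, 312.84], [0.0, 445.6, 241.59], [0.0, 0.0, 1.0]] [[-0.8906, -0.3564, 0.2827, 0.3165], [-0.4548, 0.6838, -0.5706, 0.499], [0.01, -0.6367, -0.7711, 0.7345], [0.0, 0.0, 0.0, 1.0]]
top [[490.76, 0.0, 317.69], [0.0, 490.76, 235.48], [0.0, 0.0, 1.0]] [[0.0074, -0.9969, 0.0778, 0.4968], [-1.0, -0.0074, -0.0005, -0.003], [0.0011, -0.0778, -0.997, 1.0463], [0.0, 0.0, 0.0, 1.0]]
```

View pics/side0.png

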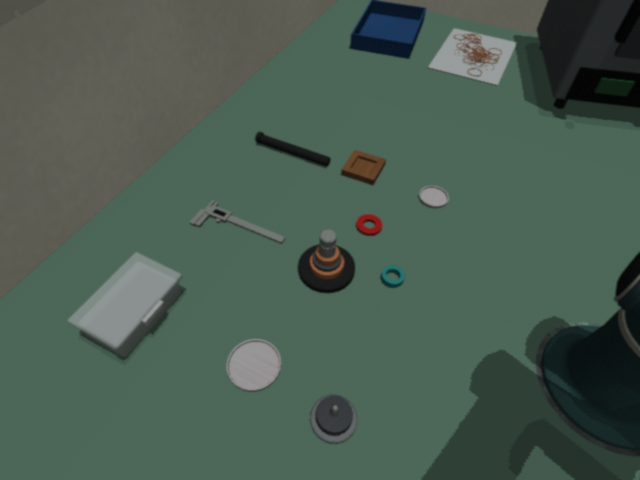

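View pics/top0.png

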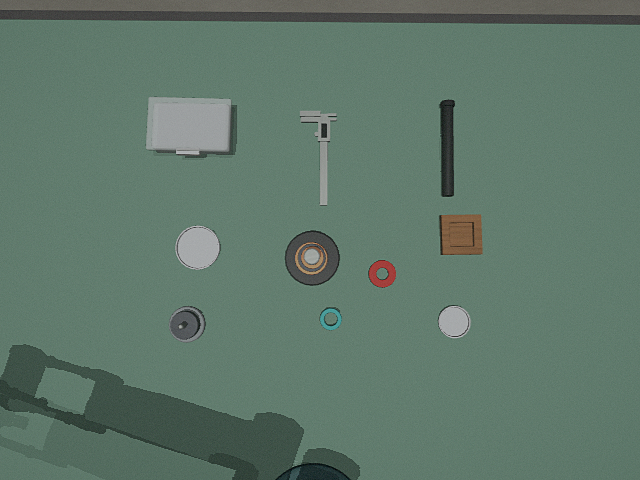

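Both views show the fixture with its stack (top 312,258 / side 327,265), block (461,235 / 363,166), small dish (454,321 / 433,196), large dish (198,247 / 253,364) and spindle (187,324 / 334,416). The look-alikes are the red washer (382,274 top) and the turquoise ring (331,319 top). Neither is in the stack, so the grey plate and the copper ring in the fixture are the ones meant. Next I'll enlarge these places in crops.

```bash
cat > crop.py <<'E'
import cv2,numpy as np
def montage(src,cs,h,z,out,names=True,cols=3):
    im=cv2.imread(src);t=[]
    for (u,v) in cs:
        p=cv2.getRectSubPix(im,(2*h,2*h),(u-.5,v-.5))  # left edge pixel u-h
        p=cv2.resize(im[v-h:v+h,u-h:u+h],None,fx=z,fy=z,interpolation=cv2.INTER_CUBIC)
        p=cv2.convertScaleAbs(p,alpha=1.4,beta=15)
        for k in range(0,2*h,10):
            cv2.line(p,(k*z,0),(k*z,6),(0,255,255),1);cv2.line(p,(0,k*z),(6,k*z),(0,255,255),1)
        cv2.putText(p,f"{u-h},{v-h}",(8,18),0,.45,(255,255,255),1);t.append(p)
    while len(t)%cols:t.append(np.zeros_like(t[0]))
    cv2.imwrite(out,np.vstack([np.hstack(t[i:i+cols]) for i in range(0,len(t),cols)]))
E
python3 - <<'E'
from crop import montage
montage("pics/top0.png",[(312,258),(461,235),(454,321),(198,247),(187,324)],32,4,"pics/t1.png")
montage("pics/side0.png",[(327,260),(363,166),(433,196),(253,364),(334,416)],32,4,"pics/s1.png")
E
```

```text
(no output)
```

View pics/t1.png

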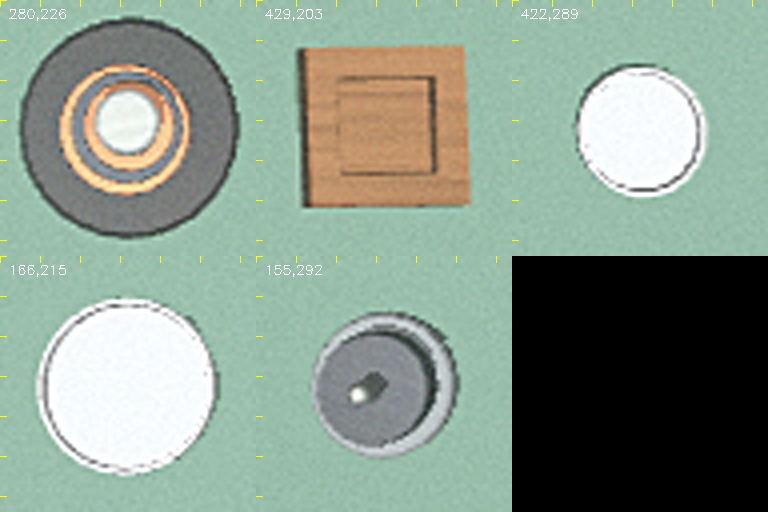

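View pics/s1.png

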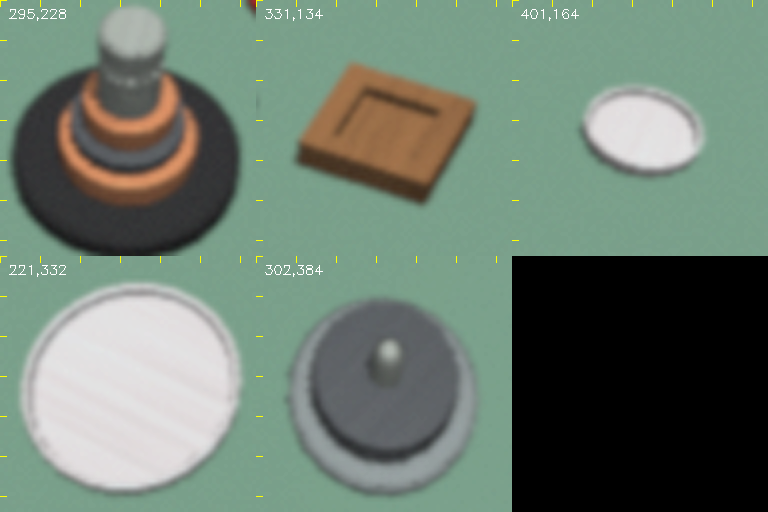

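```bash
cat > geo.py <<'E'
import numpy as np
C={"side":(np.array([[445.6,0,312.84],[0,445.6,241.59],[0,0,1]]),None),"top":(np.array([[490.76,0,317.69],[0,490.76,235.48],[0,0,1]]),None)}
from workcell import cams
for n in C:
    c=cams.read_camera(n);C[n]=(c["K"],c["T"])
def ray(n,p):
    K,T=C[n];d=T[:3,:3]@np.linalg.solve(K,[*p,1]);return T[:3,3],d/np.linalg.norm(d)
def tri(pt,ps):
    A=[];b=[];
    for n,p in(("top",pt),("side",ps)):
        o,d=ray(n,p);P=np.eye(3)-np.outer(d,d);A.append(P);b.append(P@o)
    x=np.linalg.lstsq(np.vstack(A),np.hstack(b),rcond=None)[0]
    return x,[np.linalg.norm(a@x-c) for a,c in zip(A,b)]
def onz(n,p,z):
    o,d=ray(n,p);return o+d*(z-o[2])/d[2]
E
python3 - <<'E'
from geo import *
np.set_printoptions(precision=4,suppress=True)
for k,t,s,z in [("weighttop",(311.6,256.1),(327.9,235.9),.107),("base",(311.9,257.5),(326.1,266.9),.015),("block",(461.3,234.2),(363.6,165),.018),("sdish",(454,321.1),(433.4,195.7),.009),("ldish",(197.5,247.3),(253.4,364.6),.009),("tip",(180.2,326.6),(335.1,406.4),.053),("plates",(184,325.1),(334,413.1),.028)]:
    x,r=tri(t,s);print(k,x,np.round(r,4),onz("top",t,z)[:2],onz("side",s,z)[:2])
E
```

```text
weighttop [0.5298 0.0077 0.104 ] [0.0008 0.0008] [0.5304 0.0079] [0.528  0.0097]
base [0.53   0.008  0.0073] [0.001 0.001] [0.5308 0.0083] [0.5268 0.0129]
block [ 0.5814 -0.3066  0.015 ] [0.0008 0.0008] [ 0.5819 -0.3054] [ 0.5795 -0.3036]
sdish [ 0.3988 -0.2908  0.0075] [0.0013 0.0013] [ 0.4002 -0.29  ] [ 0.3974 -0.2896]
ldish [0.5506 0.2517 0.0036] [0.0005 0.0005] [0.5507 0.2506] [0.5484 0.2533]
tip [0.389  0.2694 0.0551] [0.0007 0.0007] [0.3894 0.2702] [0.3885 0.2685]
plates [0.389  0.2697 0.0259] [0.0006 0.0006] [0.3898 0.2694] [0.3883 0.2702]
```

```bash
cat > go.py <<'E'
import sys,numpy as np
from scipy.spatial.transform import Rotation as R
from workcell import bot
def go(x,y,z,a=90,s=None):
    """units of shift and turn to put the TCP at x,y,z, tool down, tool x at world angle a (deg)"""
    s=s or bot.read_state();M=R.from_rotvec(s["tcp_rot"]);a=np.radians(a)
    X=np.array([np.cos(a),np.sin(a),0]);Z=np.array([0,0,-1.]);W=R.from_matrix(np.column_stack([X,np.cross(Z,X),Z]))
    d=M.inv().apply(np.array([x,y,z])-s["tool_pos"])/.25
    t=(M.inv()*W).as_rotvec()/np.radians(45)
    print("t",round(s["time"],2),"pos",s["tool_pos"].round(4),"F",s["wrist_force"].round(1),"w",round(s["width"],3),"g",round(s["grip_force"],1));print("shift",d.round(4),"turn",t.round(4))
if __name__=="__main__": go(*map(float,sys.argv[1:]))
E
python3 go.py 0.31 0.43 0.23 ; python3 go.py 0.53 0.009 0.2
```

```text
t 0.2 pos [0.1921 0.6466 0.2304] F [-1.   0.5  0.3] w 0.996 g 0.0
shift [-0.6989 -0.6961  0.0026] turn [-1.7000e-03  1.2000e-03  1.6323e+00]
t 0.2 pos [0.1921 0.6466 0.2304] F [-1.   0.5  0.3] w 0.996 g 0.0
shift [-2.0221 -2.0596  0.1246] turn [-1.7000e-03  1.2000e-03  1.6323e+00]
```

Call:
play_rows --rows '[[[-0.7,-0.7,0],[0,0,1]],[[-0.7,-0.7,0],[0,0,1]],[[-0.7,-0.7,0],[0,0,1]],[[-0.7,-0.7,0],[0,0,1]],[[-0.7,-0.7,0],[0,0,1]],[[-0.7,-0.7,0],[0,0,1]],[[-0.7,-0.7,0],[0,0,1]],[[-0.7,-0.7,0],[0,0,1]]]' --claw 1 --newtons 40

```text
time: 0.87
tool_pos: [0.3111, 0.4275, 0.2313]
tcp_rot: [1.613, 2.696, 0.0]
wrist_force: [0.1, 0.6, -0.1]
width: 0.996
grip_force: 0.0
```

```bash
python3 go.py 0.42 0.22 0.21; python3 go.py 0.53 0.009 0.2
```

```text
t 0.87 pos [0.3111 0.4275 0.2313] F [ 0.1  0.6 -0.1] w 0.996 g 0.0
shift [-0.9374 -0.0084  0.0853] turn [ 2.000e-04 -1.000e-04  6.265e-01]
t 0.87 pos [0.3111 0.4275 0.2313] F [ 0.1  0.6 -0.1] w 0.996 g 0.0
shift [-1.8891 -0.0193  0.1253] turn [ 2.000e-04 -1.000e-04  6.265e-01]
```

Call:
play_rows --rows '[[[-0.95,0,0.06],[0,0,0.627]],[[-0.95,0,0.06],[0,0,0.627]],[[-0.95,0,0.06],[0,0,0.627]],[[-0.95,0,0.06],[0,0,0.627]],[[-0.95,0,0.06],[0,0,0.627]],[[-0.95,0,0.06],[0,0,0.627]],[[-0.95,0,0.06],[0,0,0.627]],[[-0.95,0,0.06],[0,0,0.627]]]'

```text
time: 1.53
tool_pos: [0.4238, 0.2203, 0.2161]
tcp_rot: [-2.218, -2.224, -0.0]
wrist_force: [0.2, 0.5, -0.5]
width: 1.004
grip_force: 0.0
```

```bash
python3 go.py 0.53 0.009 0.16
```

```text
t 1.53 pos [0.4238 0.2203 0.2161] F [ 0.2  0.5 -0.5] w 1.004 g 0.0
shift [-0.8465  0.4226  0.2239] turn [-0.0006 -0.0007  0.0035]
```

Call:
play_rows --rows '[[[-0.845,0.424,0.22],[0,0,0.002]],[[-0.845,0.424,0.22],[0,0,0.002]],[[-0.845,0.424,0.22],[0,0,0.002]],[[-0.845,0.424,0.22],[0,0,0.002]],[[-0.845,0.424,0.22],[0,0,0.002]],[[-0.845,0.424,0.22],[0,0,0.002]],[[-0.845,0.424,0.22],[0,0,0.002]],[[-0.845,0.424,0.22],[0,0,0.002]],[[-0.845,0.424,0.22],[0,0,0.002]]]'

```text
time: 2.28
tool_pos: [0.5301, 0.0116, 0.1611]
tcp_rot: [-2.216, -2.225, -0.0]
wrist_force: [0.7, 1.0, 1.3]
width: 0.998
grip_force: 0.0
```

```bash
python3 go.py 0.53 0.009 0.072; python3 - <<'E'
from workcell import cams
import cv2
for n in("side","top"): cv2.imwrite(f"pics/{n}1.png",cams.read_camera(n)["image"][:,:,::-1])
a=cv2.imread("pics/side1.png")[160:300,250:400];b=cv2.imread("pics/top1.png")[190:330,240:390]
import numpy as np
cv2.imwrite("pics/m1.png",cv2.resize(np.hstack([a,b]),None,fx=2.6,fy=2.6,interpolation=2))
E
```

```text
t 2.28 pos [0.5301 0.0116 0.1611] F [0.7 1.  1.3] w 0.998 g 0.0
shift [-1.080e-02 -3.000e-04  3.566e-01] turn [-0.0009 -0.0013  0.0053]
```

View pics/m1.png

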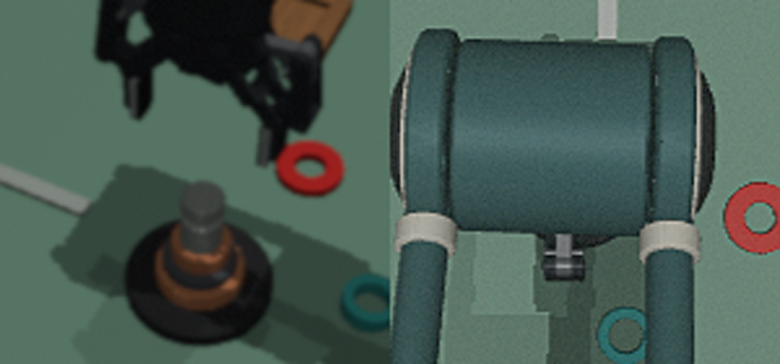

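The side view shows the gripper centred above the stack, with its fingers apart along x. I can descend.

Call:
play_rows --rows '[[[-0.005,0,0.09],[0,0,0]],[[-0.005,0,0.18],[0,0,0]],[[-0.005,0,0.26],[0,0,0]],[[-0.005,0,0.32],[0,0,0]],[[-0.005,0,0.35],[0,0,0]],[[-0.005,0,0.35],[0,0,0]],[[-0.005,0,0.35],[0,0,0]],[[-0.005,0,0.35],[0,0,0]]]'

```text
time: 3.05
tool_pos: [0.5313, 0.0091, 0.0752]
tcp_rot: [2.216, 2.224, 0.003]
wrist_force: [0.2, 0.2, 0.1]
width: 0.998
grip_force: 0.0
```

Call:
play_rows --rows '[[[0,0,0],[0,0,0]],[[0,0,0],[0,0,0]],[[0,0,0],[0,0,0]],[[0,0,0],[0,0,0]],[[0,0,0],[0,0,0]],[[0,0,0],[0,0,0]],[[0,0,0],[0,0,0]],[[0,0,0],[0,0,0]],[[0,0,0],[0,0,0]],[[0,0,0],[0,0,0]]]' --claw -1 --newtons 40

```text
time: 3.88
tool_pos: [0.5303, 0.0085, 0.0744]
tcp_rot: [2.219, 2.224, 0.0]
wrist_force: [-2.2, -0.4, 6.1]
width: 0.362
grip_force: 39.9
```

```bash
python3 go.py 0.53 0.009 0.18
```

```text
t 3.88 pos [0.5303 0.0085 0.0744] F [-2.2 -0.4  6.1] w 0.362 g 39.9
shift [ 0.0021 -0.0011 -0.4225] turn [0.0001 0.0001 0.0031]
```

Call:
play_rows --rows '[[[0,0,-0.04],[0,0,0]],[[0,0,-0.1],[0,0,0]],[[0,0,-0.18],[0,0,0]],[[0,0,-0.26],[0,0,0]],[[0,0,-0.3],[0,0,0]],[[0,0,-0.32],[0,0,0]],[[0,0,-0.32],[0,0,0]]]'

```text
time: 4.47
tool_pos: [0.5308, 0.0086, 0.1548]
tcp_rot: [2.218, 2.223, 0.002]
wrist_force: [0.6, -0.8, -3.3]
width: 0.359
grip_force: 40.4
```

```bash
python3 go.py 0.55 -0.15 0.14;python3 go.py 0.581 -0.305 0.1
```

```text
t 4.47 pos [0.5308 0.0086 0.1548] F [ 0.6 -0.8 -3.3] w 0.359 g 40.4
shift [-0.6344  0.075   0.0593] turn [0.0025 0.     0.0032]
t 4.47 pos [0.5308 0.0086 0.1548] F [ 0.6 -0.8 -3.3] w 0.359 g 40.4
shift [-1.2547  0.1971  0.2195] turn [0.0025 0.     0.0032]
```

Call:
play_rows --rows '[[[-0.06,0.01,0],[0,0,0]],[[-0.16,0.03,0],[0,0,0]],[[-0.28,0.045,0],[0,0,0]],[[-0.4,0.06,0],[0,0,0]],[[-0.52,0.08,0],[0,0,0]],[[-0.64,0.1,0],[0,0,0]],[[-0.76,0.12,0],[0,0,0]],[[-0.86,0.14,0],[0,0,0]],[[-0.94,0.15,0],[0,0,0]],[[-0.98,0.155,0],[0,0,0]],[[-0.98,0.155,0],[0,0,0]]]'

```text
time: 5.38
tool_pos: [0.5688, -0.238, 0.152]
tcp_rot: [-2.22, -2.22, 0.002]
wrist_force: [-1.4, 0.4, -3.2]
width: 0.363
grip_force: 40.4
```

```bash
python3 go.py 0.581 -0.305 0.1
```

```text
t 5.38 pos [ 0.5688 -0.238   0.152 ] F [-1.4  0.4 -3.2] w 0.363 g 40.4
shift [-0.2682  0.0492  0.2079] turn [-0.0028 -0.0006  0.0003]
```

Call:
play_rows --rows '[[[-0.06,0.01,0],[0,0,0]],[[-0.14,0.025,0],[0,0,0]],[[-0.22,0.04,0],[0,0,0]],[[-0.264,0.049,0.02],[0,0,0]],[[-0.264,0.049,0.08],[0,0,0]],[[-0.264,0.049,0.15],[0,0,0]],[[-0.264,0.049,0.21],[0,0,0]],[[-0.264,0.049,0.28],[0,0,0]],[[-0.264,0.049,0.33],[0,0,0]],[[-0.264,0.049,0.36],[0,0,0]],[[-0.264,0.049,0.38],[0,0,0]],[[-0.264,0.049,0.38],[0,0,0]],[[-0.264,0.049,0.38],[0,0,0]]]'

```text
time: 6.47
tool_pos: [0.5823, -0.3022, 0.0591]
tcp_rot: [2.218, 2.224, 0.0]
wrist_force: [0.0, 0.1, -3.5]
width: 0.357
grip_force: 40.4
```

```bash
python3 go.py 0.581 -0.305 0.028; python3 - <<'E'
from workcell import cams
import cv2
cv2.imwrite("pics/side2.png",cams.read_camera("side")["image"][:,:,::-1])
a=cv2.imread("pics/side2.png")[100:220,280:450];cv2.imwrite("pics/m2.png",cv2.resize(a,None,fx=3.5,fy=3.5,interpolation=2))
E
```

```text
t 6.47 pos [ 0.5823 -0.3022  0.0591] F [ 0.   0.1 -3.5] w 0.357 g 40.4
shift [-0.011  -0.0054  0.1243] turn [0.0004 0.0002 0.0036]
```

View pics/m2.png

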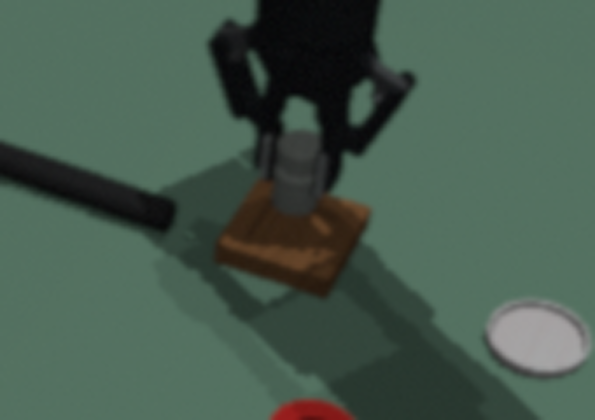

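The weight hangs upright over the pocket: its foot is at crop (293,208), above the pocket centre at about (293,227). Lowering it now.

Call:
play_rows --rows '[[[-0.01,-0.005,0.03],[0,0,0]],[[-0.01,-0.005,0.06],[0,0,0]],[[-0.01,-0.005,0.085],[0,0,0]],[[-0.01,-0.005,0.1],[0,0,0]],[[-0.01,-0.005,0.11],[0,0,0]],[[-0.01,-0.005,0.118],[0,0,0]],[[-0.01,-0.005,0.124],[0,0,0]],[[-0.01,-0.005,0.127],[0,0,0]],[[-0.01,-0.005,0.127],[0,0,0]],[[-0.01,-0.005,0.127],[0,0,0]]]'

```text
time: 7.35
tool_pos: [0.5809, -0.3049, 0.0275]
tcp_rot: [2.218, 2.224, 0.0]
wrist_force: [-1.4, 0.3, 0.2]
width: 0.361
grip_force: 40.7
```

Call:
play_rows --rows '[[[0,0,0],[0,0,0]],[[0,0,0],[0,0,0]],[[0,0,0],[0,0,0]],[[0,0,0],[0,0,0]],[[0,0,-0.02],[0,0,0]],[[0,0,-0.08],[0,0,0]],[[0,0,-0.18],[0,0,0]],[[0,0,-0.3],[0,0,0]],[[0,0,-0.44],[0,0,0]],[[0,0,-0.5],[0,0,0]],[[0,0,-0.5],[0,0,0]]]' --claw 1

```text
time: 8.27
tool_pos: [0.5843, -0.3068, 0.1589]
tcp_rot: [2.211, 2.217, 0.004]
wrist_force: [0.7, -0.0, 0.0]
width: 0.999
grip_force: 0.0
```

```bash
python3 go.py 0.53 -0.06 0.14; python3 go.py 0.53 0.009 0.1
```

```text
t 8.27 pos [ 0.5843 -0.3068  0.1589] F [ 0.7 -0.   0. ] w 0.999 g 0.0
shift [ 0.9881 -0.2152  0.0681] turn [0.0122 0.007  0.0033]
t 8.27 pos [ 0.5843 -0.3068  0.1589] F [ 0.7 -0.   0. ] w 0.999 g 0.0
shift [ 1.265  -0.216   0.2265] turn [0.0122 0.007  0.0033]
```

Call:
play_rows --rows '[[[0.1,-0.02,0],[0,0,0]],[[0.25,-0.05,0],[0,0,0]],[[0.95,-0.2,0],[0,0,0]],[[0.95,-0.2,0],[0,0,0]],[[0.95,-0.2,0],[0,0,0]],[[0.95,-0.2,0],[0,0,0]],[[0.95,-0.2,0],[0,0,0]],[[0.95,-0.2,0],[0,0,0]],[[0.95,-0.2,0],[0,0,0]]]'

```text
time: 9.02
tool_pos: [0.5298, -0.067, 0.1515]
tcp_rot: [-2.216, -2.227, 0.001]
wrist_force: [-0.5, 0.4, -0.3]
width: 0.999
grip_force: 0.0
```

```bash
python3 - <<'E'
from workcell import cams
import cv2,numpy as np
a=cams.read_camera("side")["image"][:,:,::-1][205:305,270:390];b=cams.read_camera("top")["image"][:,:,::-1][205:305,260:380]
cv2.imwrite("pics/m3.png",cv2.resize(np.hstack([a,b]),None,fx=3.3,fy=3.3,interpolation=2))
E
python3 go.py 0.53 0.009 0.1
```

```text
t 9.12 pos [ 0.5304 -0.0684  0.1518] F [-0.6  0.8  0.2] w 0.997 g 0.0
shift [ 0.3098 -0.001   0.2069] turn [-0.0001  0.0008  0.0028]
```

View pics/m3.png

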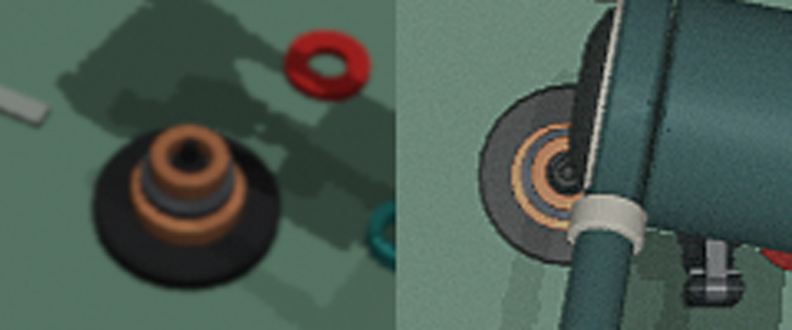

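The stack is intact: the small ring is on top, side crop about (190,160), concentric with the mandrel. Next is the small ring.

Call:
play_rows --rows '[[[0.1,0,0],[0,0,0]],[[0.22,0,0],[0,0,0]],[[0.31,0,0],[0,0,0]],[[0.31,0,0.08],[0,0,0]],[[0.31,0,0.18],[0,0,0]],[[0.31,0,0.28],[0,0,0]],[[0.31,0,0.36],[0,0,0]],[[0.31,0,0.4],[0,0,0]],[[0.31,0,0.432],[0,0,0]],[[0.31,0,0.432],[0,0,0]],[[0.31,0,0.432],[0,0,0]],[[0.31,0,0.432],[0,0,0]]]'

```text
time: 10.12
tool_pos: [0.5313, 0.0097, 0.0453]
tcp_rot: [2.218, 2.222, 0.003]
wrist_force: [0.2, 0.3, 0.3]
width: 1.0
grip_force: 0.0
```

```bash
python3 go.py 0.53 0.009 0.0425
```

```text
t 10.12 pos [0.5313 0.0097 0.0453] F [0.2 0.3 0.3] w 1.0 g 0.0
shift [-0.0027 -0.0054  0.0113] turn [0.003  0.0002 0.0026]
```

Call:
play_rows --rows '[[[0,-0.004,0.007],[0,0,0]],[[0,-0.004,0.007],[0,0,0]],[[0,-0.004,0.007],[0,0,0]],[[0,-0.004,0.007],[0,0,0]],[[0,-0.004,0.007],[0,0,0]],[[0,-0.004,0.007],[0,0,0]],[[0,-0.004,0.007],[0,0,0]],[[0,-0.004,0.007],[0,0,0]],[[0,-0.004,0.007],[0,0,0]]]' --claw -1 --newtons 30

```text
time: 10.87
tool_pos: [0.5295, 0.0101, 0.0433]
tcp_rot: [2.218, 2.224, 0.001]
wrist_force: [-1.7, 0.1, 5.5]
width: 0.523
grip_force: 30.4
```

Call:
play_rows --rows '[[[0,0,-0.03],[0,0,0]],[[0,0,-0.08],[0,0,0]],[[0,0,-0.14],[0,0,0]],[[0,0,-0.21],[0,0,0]],[[0,0,-0.27],[0,0,0]],[[0,0,-0.3],[0,0,0]],[[0,0,-0.3],[0,0,0]]]'

```text
time: 11.45
tool_pos: [0.5308, 0.0101, 0.1201]
tcp_rot: [2.216, 2.222, 0.005]
wrist_force: [1.2, 0.0, -2.1]
width: 0.522
grip_force: 31.1
```

```bash
python3 go.py 0.399 -0.29 0.05
```

```text
t 11.45 pos [0.5308 0.0101 0.1201] F [ 1.2  0.  -2.1] w 0.522 g 31.1
shift [-1.1989 -0.5317  0.2779] turn [0.0062 0.0001 0.0033]
```

Call:
play_rows --rows '[[[-0.05,-0.02,0],[0,0,0]],[[-0.14,-0.06,0],[0,0,0]],[[-0.25,-0.11,0],[0,0,0]],[[-0.36,-0.16,0],[0,0,0]],[[-0.47,-0.21,0],[0,0,0]],[[-0.58,-0.26,0],[0,0,0]],[[-0.69,-0.31,0],[0,0,0]],[[-0.8,-0.355,0],[0,0,0]],[[-0.9,-0.4,0],[0,0,0]],[[-0.97,-0.43,0],[0,0,0]],[[-1,-0.445,0],[0,0,0]],[[-1,-0.445,0],[0,0,0]]]'

```text
time: 12.45
tool_pos: [0.4165, -0.2413, 0.1162]
tcp_rot: [-2.22, -2.22, 0.001]
wrist_force: [0.5, -0.4, -1.8]
width: 0.52
grip_force: 31.1
```

```bash
python3 go.py 0.399 -0.29 0.03
```

```text
t 12.45 pos [ 0.4165 -0.2413  0.1162] F [ 0.5 -0.4 -1.8] w 0.52 g 31.1
shift [-0.1949 -0.0691  0.3447] turn [-0.0026 -0.001  -0.0004]
```

Call:
play_rows --rows '[[[-0.05,-0.02,0],[0,0,0]],[[-0.12,-0.05,0],[0,0,0]],[[-0.18,-0.068,0.02],[0,0,0]],[[-0.192,-0.074,0.06],[0,0,0]],[[-0.192,-0.074,0.12],[0,0,0]],[[-0.192,-0.074,0.18],[0,0,0]],[[-0.192,-0.074,0.24],[0,0,0]],[[-0.192,-0.074,0.3],[0,0,0]],[[-0.192,-0.074,0.33],[0,0,0]],[[-0.192,-0.074,0.345],[0,0,0]],[[-0.192,-0.074,0.345],[0,0,0]],[[-0.192,-0.074,0.345],[0,0,0]]]'

```text
time: 13.45
tool_pos: [0.4003, -0.2879, 0.0312]
tcp_rot: [-2.218, -2.225, -0.0]
wrist_force: [0.4, 0.1, -1.5]
width: 0.518
grip_force: 31.1
```

```bash
python3 go.py 0.399 -0.29 0.0065; python3 - <<'E'
from workcell import cams
import cv2,numpy as np
a=cams.read_camera("side")["image"][:,:,::-1][140:230,330:480]
cv2.imwrite("pics/m4.png",cv2.resize(a,None,fx=5,fy=5,interpolation=2))
E
```

```text
t 13.45 pos [ 0.4003 -0.2879  0.0312] F [ 0.4  0.1 -1.5] w 0.518 g 31.1
shift [-0.0082 -0.0052  0.0986] turn [ 0.0001 -0.0001  0.0039]
```

View pics/m4.png

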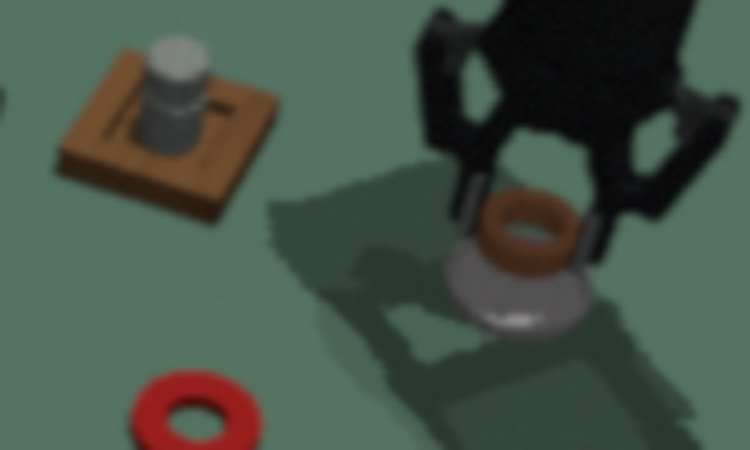

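The weight is standing in the pocket, and the ring hangs level over the small dish. Lowering it gently.

Call:
play_rows --rows '[[[-0.006,-0.005,0.03],[0,0,0]],[[-0.006,-0.005,0.055],[0,0,0]],[[-0.006,-0.005,0.07],[0,0,0]],[[-0.006,-0.005,0.08],[0,0,0]],[[-0.006,-0.005,0.086],[0,0,0]],[[-0.006,-0.005,0.09],[0,0,0]],[[-0.006,-0.005,0.094],[0,0,0]],[[-0.006,-0.005,0.096],[0,0,0]],[[-0.006,-0.005,0.096],[0,0,0]]]'

```text
time: 14.25
tool_pos: [0.3988, -0.2898, 0.0071]
tcp_rot: [2.218, 2.224, 0.0]
wrist_force: [-0.4, 0.7, -0.5]
width: 0.521
grip_force: 31.3
```

```bash
python3 go.py 0.399 -0.29 0.006
```

```text
t 14.25 pos [ 0.3988 -0.2898  0.0071] F [-0.4  0.7 -0.5] w 0.521 g 31.3
shift [-0.0007  0.0008  0.0044] turn [0.0001 0.0001 0.0033]
```

Call:
play_rows --rows '[[[0,0,0.003],[0,0,0]],[[0,0,0.006],[0,0,0]],[[0,0,0.006],[0,0,0]],[[0,0,0.006],[0,0,0]]]'

```text
time: 14.58
tool_pos: [0.399, -0.29, 0.0063]
tcp_rot: [2.218, 2.224, 0.0]
wrist_force: [-2.3, 2.6, 5.5]
width: 0.522
grip_force: 33.3
```

Contact force has risen to 5.5 N at the expected height, so the ring is seated. Releasing.

Call:
play_rows --rows '[[[0,0,0],[0,0,0]],[[0,0,0],[0,0,0]],[[0,0,0],[0,0,0]],[[0,0,0],[0,0,0]],[[0,0,0],[0,0,0]],[[0,0,-0.04],[0,0,0]],[[0,0,-0.1],[0,0,0]],[[0,0,-0.2],[0,0,0]],[[0,0,-0.32],[0,0,0]],[[0,0,-0.42],[0,0,0]],[[0,0,-0.48],[0,0,0]],[[0,0,-0.48],[0,0,0]]]' --claw 1

```text
time: 15.58
tool_pos: [0.4015, -0.292, 0.1307]
tcp_rot: [2.212, 2.218, 0.001]
wrist_force: [0.3, -0.8, 0.4]
width: 0.998
grip_force: 0.0
```

```bash
python3 go.py 0.53 0.009 0.12
```

```text
t 15.58 pos [ 0.4015 -0.292   0.1307] F [ 0.3 -0.8  0.4] w 0.998 g 0.0
shift [1.2028 0.5169 0.0396] turn [0.0089 0.0072 0.0033]
```

Call:
play_rows --rows '[[[0.1,0.04,0],[0,0,0]],[[0.25,0.11,0],[0,0,0]],[[0.95,0.42,0],[0,0,0]],[[0.95,0.42,0],[0,0,0]],[[0.95,0.42,0],[0,0,0]],[[0.95,0.42,0],[0,0,0]],[[0.95,0.42,0],[0,0,0]],[[0.95,0.42,0],[0,0,0]],[[0.95,0.42,0],[0,0,0]],[[0.95,0.42,0],[0,0,0]]]'

```text
time: 16.42
tool_pos: [0.5022, -0.0521, 0.1247]
tcp_rot: [-2.217, -2.224, 0.002]
wrist_force: [0.8, 0.6, -0.1]
width: 0.997
grip_force: 0.0
```

```bash
python3 go.py 0.5295 0.009 0.03; python3 - <<'E'
from workcell import cams
import cv2,numpy as np
c=cams.read_camera("side")["image"][:,:,::-1]
a=c[205:305,270:390];b=c[145:245,370:490]
cv2.imwrite("pics/m5.png",cv2.resize(np.hstack([a,b]),None,fx=3.3,fy=3.3,interpolation=2))
E
```

```text
t 16.42 pos [ 0.5022 -0.0521  0.1247] F [ 0.8  0.6 -0.1] w 0.997 g 0.0
shift [0.2443 0.1105 0.3787] turn [-0.0022  0.0003  0.0043]
```

View pics/m5.png

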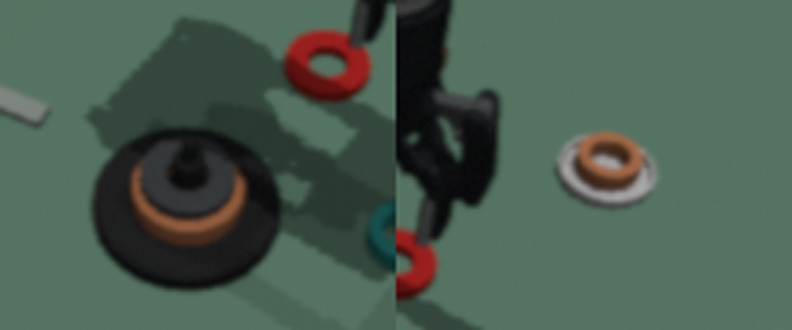

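The small ring lies flat in its dish, crop (610,160). The plate is exposed on the large ring, crop (190,180). Next is the plate.

Call:
play_rows --rows '[[[0.1,0.04,0],[0,0,0]],[[0.2,0.09,0],[0,0,0]],[[0.245,0.109,0],[0,0,0]],[[0.245,0.109,0.07],[0,0,0]],[[0.245,0.109,0.16],[0,0,0]],[[0.245,0.109,0.24],[0,0,0]],[[0.245,0.109,0.31],[0,0,0]],[[0.245,0.109,0.35],[0,0,0]],[[0.245,0.109,0.372],[0,0,0]],[[0.245,0.109,0.382],[0,0,0]],[[0.245,0.109,0.382],[0,0,0]],[[0.245,0.109,0.382],[0,0,0]],[[0.245,0.109,0.382],[0,0,0]]]'

```text
time: 17.55
tool_pos: [0.5313, 0.0092, 0.0312]
tcp_rot: [2.218, 2.223, 0.002]
wrist_force: [-0.9, 0.3, -1.1]
width: 1.004
grip_force: 0.0
```

```bash
python3 go.py 0.5295 0.009 0.028
```

```text
t 17.55 pos [0.5313 0.0092 0.0312] F [-0.9  0.3 -1.1] w 1.004 g 0.0
shift [-0.0006 -0.0071  0.0129] turn [0.0028 0.0001 0.0031]
```

Call:
play_rows --rows '[[[0,-0.004,0.009],[0,0,0]],[[0,-0.004,0.009],[0,0,0]],[[0,-0.004,0.009],[0,0,0]],[[0,-0.004,0.009],[0,0,0]],[[0,-0.004,0.009],[0,0,0]],[[0,-0.004,0.009],[0,0,0]],[[0,-0.004,0.009],[0,0,0]],[[0,-0.004,0.009],[0,0,0]]]' --claw -1 --newtons 40

```text
time: 18.22
tool_pos: [0.5295, 0.0094, 0.0288]
tcp_rot: [2.218, 2.224, 0.001]
wrist_force: [-2.6, 0.1, 5.2]
width: 0.657
grip_force: 41.3
```

Call:
play_rows --rows '[[[0,0,-0.02],[0,0,0]],[[0,0,-0.06],[0,0,0]],[[0,0,-0.12],[0,0,0]],[[0,0,-0.19],[0,0,0]],[[0,0,-0.26],[0,0,0]],[[0,0,-0.31],[0,0,0]],[[0,0,-0.34],[0,0,0]],[[0,0,-0.34],[0,0,0]],[[0,0,-0.34],[0,0,0]]]'

```text
time: 18.97
tool_pos: [0.5292, 0.0093, 0.113]
tcp_rot: [2.218, 2.224, 0.001]
wrist_force: [-0.3, -0.3, -2.5]
width: 0.654
grip_force: 42.9
```

```bash
python3 go.py 0.389 0.2695 0.09; python3 - <<'E'
from workcell import cams
import cv2,numpy as np
c=cams.read_camera("side")["image"][:,:,::-1][195:305,260:400]
cv2.imwrite("pics/m6.png",cv2.resize(c,None,fx=4,fy=4,interpolation=2))
E
```

```text
t 18.97 pos [0.5292 0.0093 0.113 ] F [-0.3 -0.3 -2.5] w 0.654 g 42.9
shift [ 1.0422 -0.5582  0.0916] turn [0.0007 0.0001 0.0033]
```

View pics/m6.png

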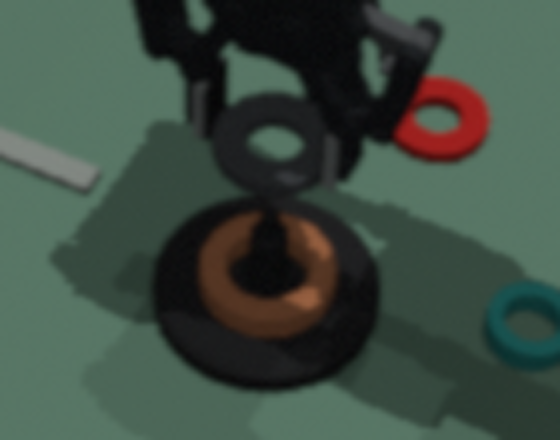

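The plate is held level, its centre at side crop (273,143), and the large ring is left on the base. I'll check where the plate sits relative to the TCP.

```bash
python3 - <<'E'
from geo import *
print(onz("side",(260+273.5/4-.5,195+143/4-.5),.122))
print(onz("side",(260+267/4-.5,195+273/4-.5),.031))
E
```

```text
[0.52889836 0.00931818 0.122     ]
[0.5263309  0.01444835 0.031     ]
```

Call:
play_rows --rows '[[[0.05,-0.03,0],[0,0,0]],[[0.14,-0.08,0],[0,0,0]],[[0.25,-0.14,0],[0,0,0]],[[0.36,-0.2,0],[0,0,0]],[[0.47,-0.26,0],[0,0,0]],[[0.58,-0.32,0],[0,0,0]],[[0.69,-0.38,0],[0,0,0]],[[0.8,-0.44,0],[0,0,0]],[[0.9,-0.49,0],[0,0,0]],[[0.97,-0.52,0],[0,0,0]],[[1,-0.54,0],[0,0,0]],[[1,-0.55,0],[0,0,0]]]'

```text
time: 20.12
tool_pos: [0.3895, 0.2602, 0.1122]
tcp_rot: [-2.215, -2.227, 0.002]
wrist_force: [-0.2, -0.4, -1.8]
width: 0.656
grip_force: 42.9
```

```bash
python3 go.py 0.389 0.2695 0.07
```

```text
t 20.12 pos [0.3895 0.2602 0.1122] F [-0.2 -0.4 -1.8] w 0.656 g 42.9
shift [ 0.0371 -0.0016  0.1687] turn [-0.0015  0.0004  0.0069]
```

Call:
play_rows --rows '[[[0.02,0,0.02],[0,0,0]],[[0.035,-0.002,0.06],[0,0,0]],[[0.035,-0.002,0.11],[0,0,0]],[[0.035,-0.002,0.15],[0,0,0]],[[0.035,-0.002,0.175],[0,0,0]],[[0.035,-0.002,0.175],[0,0,0]],[[0.035,-0.002,0.175],[0,0,0]],[[0.035,-0.002,0.175],[0,0,0]]]'

```text
time: 20.78
tool_pos: [0.391, 0.2676, 0.0692]
tcp_rot: [2.219, 2.224, 0.001]
wrist_force: [0.4, -0.3, -1.8]
width: 0.654
grip_force: 42.9
```

```bash
python3 go.py 0.389 0.2695 0.0258; python3 - <<'E'
from workcell import cams
import cv2,numpy as np
c=cams.read_camera("side")["image"][:,:,::-1][350:460,265:405]
cv2.imwrite("pics/m7.png",cv2.resize(c,None,fx=4,fy=4,interpolation=2))
E
```

```text
t 20.78 pos [0.391  0.2676 0.0692] F [ 0.4 -0.3 -1.8] w 0.654 g 42.9
shift [ 0.0075 -0.0081  0.1737] turn [ 0.0004 -0.0002  0.0025]
```

View pics/m7.png

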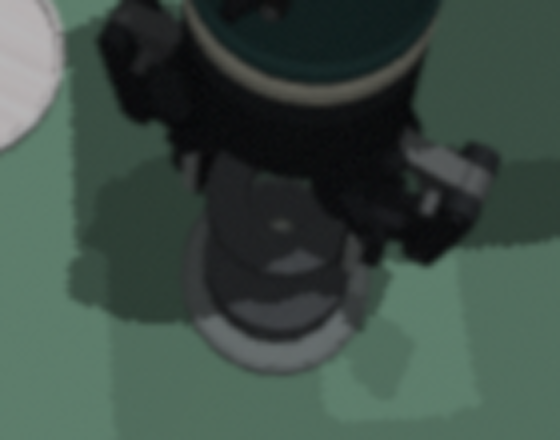

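The spindle tip shows through the plate's hole at crop (282,225), so I'll lower it.

Call:
play_rows --rows '[[[0.007,-0.006,0.03],[0,0,0]],[[0.007,-0.006,0.06],[0,0,0]],[[0.007,-0.006,0.09],[0,0,0]],[[0.007,-0.006,0.12],[0,0,0]],[[0.007,-0.006,0.14],[0,0,0]],[[0.007,-0.006,0.155],[0,0,0]],[[0.007,-0.006,0.164],[0,0,0]],[[0.007,-0.006,0.17],[0,0,0]],[[0.007,-0.006,0.172],[0,0,0]],[[0.007,-0.006,0.172],[0,0,0]],[[0.007,-0.006,0.172],[0,0,0]]]'

```text
time: 21.75
tool_pos: [0.3893, 0.2696, 0.0263]
tcp_rot: [2.218, 2.224, 0.001]
wrist_force: [-0.5, -1.0, -2.1]
width: 0.655
grip_force: 42.9
```

Call:
play_rows --rows '[[[0,0,0.003],[0,0,0]],[[0,0,0.005],[0,0,0]],[[0,0,0.005],[0,0,0]],[[0,0,0.005],[0,0,0]]]'

```text
time: 22.08
tool_pos: [0.3895, 0.2698, 0.0258]
tcp_rot: [2.218, 2.224, 0.001]
wrist_force: [-1.8, -1.3, 4.6]
width: 0.654
grip_force: 43.5
```

Contact at the expected height. Releasing and rising.

Call:
play_rows --rows '[[[0,0,0],[0,0,0]],[[0,0,0],[0,0,0]],[[0,0,0],[0,0,0]],[[0,0,0],[0,0,0]],[[0,0,0],[0,0,0]],[[0,0,-0.04],[0,0,0]],[[0,0,-0.1],[0,0,0]],[[0,0,-0.2],[0,0,0]],[[0,0,-0.32],[0,0,0]],[[0,0,-0.39],[0,0,0]],[[0,0,-0.4],[0,0,0]],[[0,0,-0.4],[0,0,0]]]' --claw 1

```text
time: 23.08
tool_pos: [0.3903, 0.2702, 0.1268]
tcp_rot: [2.218, 2.224, 0.007]
wrist_force: [-0.1, -0.2, -1.3]
width: 0.999
grip_force: 0.0
```

Call:
play_rows --rows '[[[-0.1,0.06,0],[0,0,0]],[[-0.25,0.14,0],[0,0,0]],[[-0.98,0.53,0],[0,0,0]],[[-0.98,0.53,0],[0,0,0]],[[-0.98,0.53,0],[0,0,0]],[[-0.98,0.53,0],[0,0,0]],[[-0.98,0.53,0],[0,0,0]],[[-0.98,0.53,0],[0,0,0]],[[-0.98,0.53,0],[0,0,0]],[[-0.98,0.53,0],[0,0,0]],[[-0.98,0.53,0],[0,0,0]]]'

```text
time: 24.0
tool_pos: [0.5206, 0.0258, 0.1235]
tcp_rot: [-2.216, -2.224, 0.003]
wrist_force: [-0.5, -0.2, 0.0]
width: 1.0
grip_force: 0.0
```

```bash
python3 go.py 0.529 0.0095 0.04; python3 - <<'E'
from workcell import cams
import cv2,numpy as np
c=cams.read_camera("side")["image"][:,:,::-1]
cv2.imwrite("pics/m8.png",cv2.resize(np.hstack([c[200:310,255:385],c[350:460,265:395]]),None,fx=3,fy=3,interpolation=2))
E
```

```text
t 24.0 pos [0.5206 0.0258 0.1235] F [-0.5 -0.2  0. ] w 1.0 g 0.0
shift [-0.0655  0.0343  0.3339] turn [-0.0035 -0.0005  0.0045]
```

View pics/m8.png

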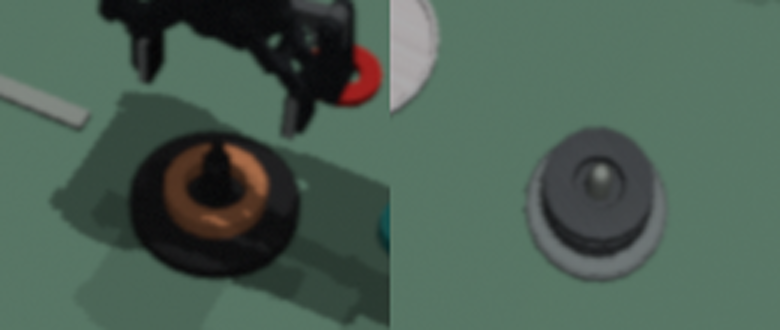

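The plate lies flat round the spindle, crop (600,185). The large ring is centred on the base, crop (216,190). Next is the large ring.

Call:
play_rows --rows '[[[-0.03,0.015,0],[0,0,0]],[[-0.063,0.03,0.04],[0,0,0]],[[-0.063,0.03,0.12],[0,0,0]],[[-0.063,0.03,0.2],[0,0,0]],[[-0.063,0.03,0.28],[0,0,0]],[[-0.063,0.03,0.34],[0,0,0]],[[-0.063,0.03,0.38],[0,0,0]],[[-0.063,0.03,0.4],[0,0,0]],[[-0.063,0.03,0.41],[0,0,0]],[[-0.063,0.03,0.41],[0,0,0]],[[-0.063,0.03,0.41],[0,0,0]],[[-0.063,0.03,0.41],[0,0,0]]]'

```text
time: 25.05
tool_pos: [0.5308, 0.009, 0.0234]
tcp_rot: [2.217, 2.223, 0.002]
wrist_force: [-0.8, 0.5, 0.5]
width: 1.001
grip_force: 0.0
```

```bash
python3 go.py 0.529 0.01 0.013
```

```text
t 25.05 pos [0.5308 0.009  0.0234] F [-0.8  0.5  0.5] w 1.001 g 0.0
shift [ 0.0039 -0.0071  0.0414] turn [0.0027 0.0001 0.0035]
```

Call:
play_rows --rows '[[[0.003,-0.004,0.015],[0,0,0]],[[0.003,-0.004,0.03],[0,0,0]],[[0.003,-0.004,0.037],[0,0,0]],[[0.003,-0.004,0.037],[0,0,0]],[[0.003,-0.004,0.037],[0,0,0]]]'

```text
time: 25.47
tool_pos: [0.5284, 0.0098, 0.0128]
tcp_rot: [-2.218, -2.224, 0.001]
wrist_force: [0.4, 0.1, 0.5]
width: 1.002
grip_force: 0.0
```

Call:
play_rows --rows '[[[0,0,0],[0,0,0]],[[0,0,0],[0,0,0]],[[0,0,0],[0,0,0]],[[0,0,0],[0,0,0]],[[0,0,0],[0,0,0]],[[0,0,0],[0,0,0]],[[0,0,0],[0,0,0]],[[0,0,0],[0,0,0]]]' --claw -1 --newtons 50

```text
time: 26.13
tool_pos: [0.5287, 0.0098, 0.014]
tcp_rot: [-2.218, -2.224, 0.0]
wrist_force: [-3.3, -0.3, 7.5]
width: 0.775
grip_force: 53.6
```

Call:
play_rows --rows '[[[0,0,-0.02],[0,0,0]],[[0,0,-0.06],[0,0,0]],[[0,0,-0.12],[0,0,0]],[[0,0,-0.19],[0,0,0]],[[0,0,-0.26],[0,0,0]],[[0,0,-0.31],[0,0,0]],[[0,0,-0.34],[0,0,0]],[[0,0,-0.34],[0,0,0]],[[0,0,-0.34],[0,0,0]]]'

```text
time: 26.88
tool_pos: [0.5287, 0.0098, 0.0982]
tcp_rot: [2.218, 2.224, 0.001]
wrist_force: [-1.1, -0.1, -3.1]
width: 0.77
grip_force: 56.4
```

```bash
python3 go.py 0.55 0.2515 0.04; python3 - <<'E'
from workcell import cams
import cv2,numpy as np
c=cams.read_camera("side")["image"][:,:,::-1][195:305,260:400]
cv2.imwrite("pics/m9.png",cv2.resize(c,None,fx=4,fy=4,interpolation=2))
E
```

```text
t 26.88 pos [0.5287 0.0098 0.0982] F [-1.1 -0.1 -3.1] w 0.77 g 56.4
shift [0.9666 0.0874 0.2327] turn [0.0007 0.0001 0.0033]
```

View pics/m9.png

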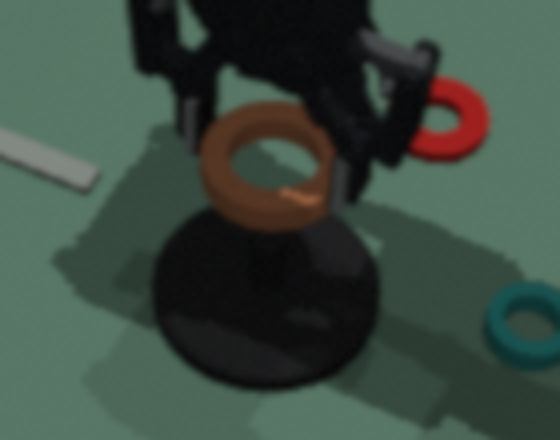

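The large ring is held level, crop centre (270,158). Carrying it to the large dish.

Call:
play_rows --rows '[[[0.04,0,0],[0,0,0]],[[0.11,0.01,0],[0,0,0]],[[0.2,0.02,0],[0,0,0]],[[0.3,0.03,0],[0,0,0]],[[0.4,0.04,0],[0,0,0]],[[0.5,0.045,0],[0,0,0]],[[0.6,0.055,0],[0,0,0]],[[0.7,0.065,0],[0,0,0]],[[0.8,0.075,0],[0,0,0]],[[0.88,0.082,0],[0,0,0]],[[0.94,0.085,0],[0,0,0]],[[0.965,0.085,0],[0,0,0]],[[0.965,0.085,0.02],[0,0,0]],[[0.965,0.085,0.07],[0,0,0]],[[0.965,0.085,0.13],[0,0,0]],[[0.965,0.085,0.18],[0,0,0]],[[0.965,0.085,0.22],[0,0,0]],[[0.965,0.085,0.24],[0,0,0]],[[0.965,0.085,0.25],[0,0,0]],[[0.965,0.085,0.25],[0,0,0]]]'

```text
time: 28.6
tool_pos: [0.5489, 0.2505, 0.0346]
tcp_rot: [-2.219, -2.223, 0.002]
wrist_force: [-0.1, 0.6, -2.6]
width: 0.773
grip_force: 56.4
```

```bash
python3 go.py 0.55 0.2515 0.004; python3 - <<'E'
from workcell import cams
import cv2,numpy as np
c=cams.read_camera("side")["image"][:,:,::-1][300:420,180:340]
cv2.imwrite("pics/m10.png",cv2.resize(c,None,fx=4,fy=4,interpolation=2))
E
```

```text
t 28.6 pos [0.5489 0.2505 0.0346] F [-0.1  0.6 -2.6] w 0.773 g 56.4
shift [0.004  0.0045 0.1225] turn [-0.0017  0.0008  0.0026]
```

View pics/m10.png

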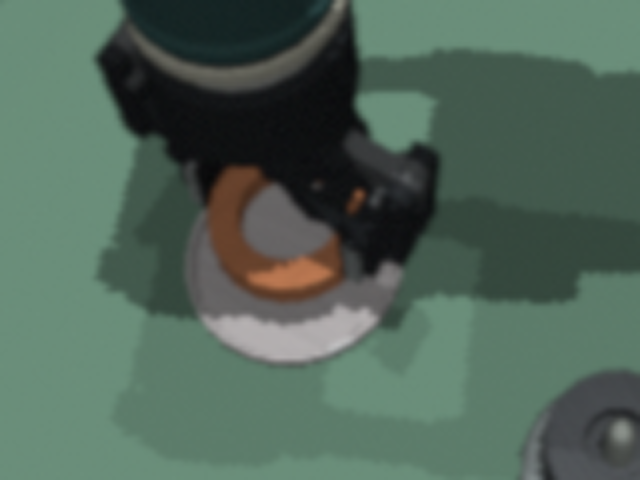

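The ring is over the dish, centred left to right. Lowering it.

Call:
play_rows --rows '[[[0.003,0.003,0.03],[0,0,0]],[[0.003,0.003,0.06],[0,0,0]],[[0.003,0.003,0.085],[0,0,0]],[[0.003,0.003,0.1],[0,0,0]],[[0.003,0.003,0.11],[0,0,0]],[[0.003,0.003,0.116],[0,0,0]],[[0.003,0.003,0.12],[0,0,0]],[[0.003,0.003,0.122],[0,0,0]],[[0.003,0.003,0.122],[0,0,0]]]'

```text
time: 29.4
tool_pos: [0.5502, 0.252, 0.0052]
tcp_rot: [2.218, 2.224, 0.0]
wrist_force: [0.6, 0.3, -2.3]
width: 0.774
grip_force: 56.4
```

Call:
play_rows --rows '[[[0,0,0.002],[0,0,0]],[[0,0,0.004],[0,0,0]],[[0,0,0.006],[0,0,0]],[[0,0,0.006],[0,0,0]],[[0,0,0.006],[0,0,0]]]'

```text
time: 29.82
tool_pos: [0.55, 0.2519, 0.0035]
tcp_rot: [2.219, 2.224, -0.0]
wrist_force: [-0.3, 0.0, -2.9]
width: 0.772
grip_force: 56.4
```

Call:
play_rows --rows '[[[0,0,0.002],[0,0,0]],[[0,0,0.004],[0,0,0]],[[0,0,0.004],[0,0,0]],[[0,0,0.004],[0,0,0]]]'

```text
time: 30.15
tool_pos: [0.5502, 0.2519, 0.0031]
tcp_rot: [2.219, 2.224, 0.0]
wrist_force: [-1.7, -0.0, 3.3]
width: 0.775
grip_force: 57.0
```

Seated: the force has changed from -2.9 to +3.3 N. Releasing and rising.

Call:
play_rows --rows '[[[0,0,0],[0,0,0]],[[0,0,0],[0,0,0]],[[0,0,0],[0,0,0]],[[0,0,0],[0,0,0]],[[0,0,0],[0,0,0]],[[0,0,-0.03],[0,0,0]],[[0,0,-0.08],[0,0,0]],[[0,0,-0.16],[0,0,0]],[[0,0,-0.28],[0,0,0]],[[0,0,-0.4],[0,0,0]],[[0,0,-0.52],[0,0,0]],[[0,0,-0.6],[0,0,0]],[[0,0,-0.6],[0,0,0]]]' --claw 1

```text
time: 31.23
tool_pos: [0.5542, 0.2536, 0.1606]
tcp_rot: [2.215, 2.221, 0.018]
wrist_force: [1.1, 0.8, 1.5]
width: 0.997
grip_force: 0.0
```

Call:
play_rows --rows '[[[-0.4,-0.2,0],[0,0,0]],[[-0.9,-0.4,0],[0,0,0]],[[-0.9,-0.4,0],[0,0,0]],[[-0.9,-0.4,0],[0,0,0]],[[-0.9,-0.4,0],[0,0,0]],[[-0.9,-0.4,0],[0,0,0]],[[-0.9,-0.4,0],[0,0,0]],[[-0.9,-0.4,0],[0,0,0]],[[-0.9,-0.4,0],[0,0,0]],[[-0.9,-0.4,0],[0,0,0]]]'

```text
time: 32.07
tool_pos: [0.4513, 0.0274, 0.1529]
tcp_rot: [2.218, 2.225, 0.001]
wrist_force: [-0.1, -0.9, 0.2]
width: 0.998
grip_force: 0.0
```

```bash
python3 - <<'E'
from workcell import cams
import cv2
for n in("side","top"): cv2.imwrite(f"pics/{n}9.png",cams.read_camera(n)["image"][:,:,::-1])
import numpy as np
s=cv2.imread("pics/side9.png");t=cv2.imread("pics/top9.png")
f=lambda im,u,v:cv2.resize(im[v-32:v+32,u-32:u+32],None,fx=3,fy=3,interpolation=2)
A=np.hstack([f(s,363,160),f(s,433,196),f(s,253,364),f(s,334,416)]);B=np.hstack([f(t,461,235),f(t,454,321),f(t,198,247),f(t,187,324)])
cv2.imwrite("pics/m11.png",np.vstack([A,B]))
E
```

```text
(no output)
```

View pics/m11.png

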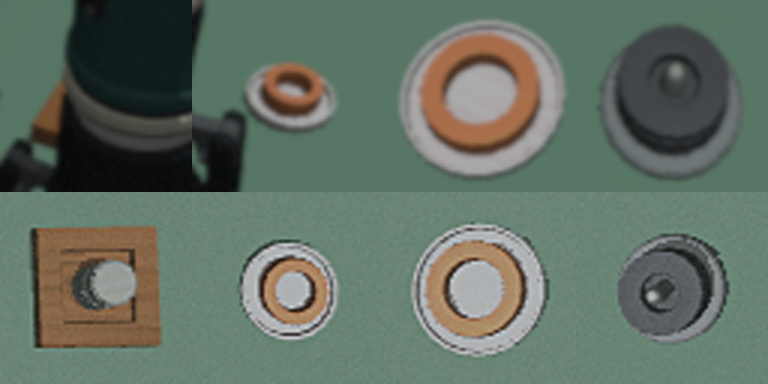

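All four pieces are flat and close to centre. The remaining offsets in the top view (right on block and small dish) match the parallax from the pieces' height.

```bash
python3 -c "
from workcell import bot
print(bot.finish_job())"
```

```text
the job is handed in; nothing more can be done
None
```

The job is handed in, with no verdict shown: weight in the pocket, both rings in their dishes, plate on the spindle, all flat and near centre in the last pictures, calliper not touched, about 32 s used.

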